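Turn over the stored tumbler and stand it on the coaster

TASK

The steel tumbler on the lower step of the clear cup stand is stored upside down: turn it mouth up and stand it in the middle of the round wooden coaster, setting it down gently rather than dropping it. To turn it over, first clear the bamboo stirrer off the little cradle and lay it flat on the cork mat, then rest the tumbler on its side along the cradle, let go, and take it again another way to stand it up. Leave the spare tumblers, the ice pail and the bottle opener where they are.

Things in the scene. Friction and masses are not known exactly. Their poses are not given: they have to be found in the camera images.
- tumbler: the stored tumbler: straight plain steel cup, 54 mm across, 85 mm high, wall 3 mm, bottom 6 mm thick, about 0.14 kg. Origin at mid-height on its axis; its z axis points from the closed bottom to the open mouth (so straight down at the start). It starts mouth down on the lower step of the cup stand, whose top is 30 mm above the deck
- cup_stand: fixed clear acrylic cup stand, two steps. Lower step: 130 (x) by 200 (y) mm, top 30 mm above the deck, centred on the origin (at deck level). Upper step: 110 by 200 mm, top 100 mm above the deck, centred 150 mm along +x
- cradle: fixed bamboo cradle on the deck: two round rails along its x axis, 10 mm thick and 120 mm long, 30 mm apart between centres, tops 35 mm above the deck; a tumbler lying along x on them has its axis 58 mm above the deck. The whole is 40 mm wide (y), its two feet are 28 mm high. Origin at deck level under the middle
- stirrer: bamboo stirrer: flat rod 180 mm long (along x), 14 mm wide, 10 mm thick, with a 22 mm wide blade over x = 50 to 100 mm; 0.03 kg. Origin mid-length on its underside. At the start it lies crosswise on top of the cradle's rails
- mat: fixed cork mat 200 (x) by 110 (y) mm, 4 mm thick, flat on the deck. Origin at the centre of its underside
- coaster: fixed round wooden coaster, 100 mm across, 6 mm thick, flat on the deck. Origin at the centre of its underside
- ice_pail: bystander: white ceramic ice pail with its lid on, 150 mm across, 186 mm high, origin at the centre of its underside
- opener: bystander: chrome bottle opener lying flat, about 151 mm long (x from -70 to 81 mm), 36 mm wide, 6 mm thick, origin on its underside
- spare_a: bystander: spare tumbler, same make, mouth up on the upper step of the stand, origin at mid-height
- spare_b: bystander: spare tumbler, same make, mouth up on the upper step of the stand, origin at mid-height

How it is judged:
On the way, in this order (a step that is already met when the one before it is completed fails the run):
1. the stirrer lies flat on the cork mat, let go (x of stirrer in the frame of mat between -0.095 and 0.095 m and y of stirrer in the frame of mat between -0.052 and 0.052 m and height (world z) of stirrer below 0.012 m and angle between stirrer's own z axis and vertical below 0.1 rad and contact force between the fingers and stirrer below 0.05 N), for 0.2 s.
2. the tumbler lies on its side along the cradle, let go (angle between tumbler's own z axis and vertical between 1.35 and 1.79 rad and horizontal distance between tumbler and cradle below 0.03 m and height (world z) of tumbler between 0.05 and 0.066 m and angle between the z axis of tumbler and the x axis of cradle, either way round below 0.3 rad and contact force between the fingers and tumbler below 0.05 N), for 0.2 s.
3. the tumbler stands mouth up on the coaster while still held (not dropped) (angle between tumbler's own z axis and vertical below 0.2 rad and horizontal distance between tumbler and coaster below 0.022 m and contact force between tumbler and coaster above 0.1 N and contact force between the fingers and tumbler above 0.3 N), for 0.05 s.
At the end, for the whole second after the job is handed in: the tumbler stands mouth up (within 7 degrees) and still on the coaster, its axis within 22 mm of the coaster's centre so that its whole foot is on it, let go; the stirrer lies flat on the cork mat, its middle over the mat; bystanders within 30 mm of their places (all of step 1 and angle between tumbler's own z axis and vertical below 0.12 rad and horizontal distance between tumbler and coaster below 0.022 m and height (world z) of tumbler below 0.056 m and linear speed of tumbler below 0.02 m/s and contact force between the fingers and tumbler below 0.05 N); the robot touches nothing.
It fails at once if the ice pail is pushed more than 30 mm or tipped (distance of ice_pail from where it was at the start of the episode above 0.03 m or angle between ice_pail's own z axis and vertical above 0.3 rad).
It fails at once if the bottle opener is pushed more than 30 mm or tipped (distance of opener from where it was at the start of the episode above 0.03 m or angle between opener's own z axis and vertical above 0.3 rad).
It fails at once if a spare tumbler is pushed more than 30 mm or tipped (distance of spare_a from where it was at the start of the episode above 0.03 m or angle between spare_a's own z axis and vertical above 0.3 rad).
It fails at once if a spare tumbler is pushed more than 30 mm or tipped (distance of spare_b from where it was at the start of the episode above 0.03 m or angle between spare_b's own z axis and vertical above 0.3 rad).
It fails at once if the tumbler is slammed down on the coaster (over 60 N) (contact force between tumbler and coaster above 60 N).
It also fails if it takes over 72 s, if anything falls off the work surface, if the arm or the gripper's body presses on something with over 40 N, if the wrist force passes 120 N, or if a joint passes its speed limit or range.

ROBOT

A 7-joint arm with a two-finger parallel gripper is mounted at the origin on the work surface. World frame = base frame: x ahead of the robot, y to its left, z up, the work surface at z = 0. Lengths are in m, angles in rad, forces in N, time in s.
With the tool pointing down it reaches from about 0.35 to 0.9 m from the base axis. Payload 8.1 kg.
Tool frame: the origin (TCP) lies midway between the tips of the shut fingers; the grasp point (between the pads) lies 19 mm behind it; z points along the fingers, y is the line along which they close (so a half turn about z gives the same grasp; the last joint's range is limited). The gripper opens to 92 mm and grips with 3 to 60 N. Pads are 19 mm wide; open, the fingers measure 130 mm over their backs; the gripper's body (75 mm by 190 mm) begins 47 mm behind the grasp point.
Start: joints at [1.064, 0.434, 0.025, 1.573, -0.012, 1.134, -0.075], TCP at [0.246, -0.575, 0.227] pointing down, gripper open.
Joint ranges: [-2.62, 2.62], [-0.44, 2.09], [-1.27, 1.32], [0.08, 2.57], [-1.32, 4.46], [0.12, 2], [-2.74, 2.74]. Speed limits (rad/s): [2.22, 2.22, 3.01, 3.01, 3.14, 3.14, 3.14].

INTERFACE

Orientations are given as a 3x3 rotation matrix whose columns are the frame's x, y, z axes.
In Python, from rig import state, vision, arm, recognise, regions_of gives the robot as it stands.
- The arm moves only by the tool drive_tool, never from a script. Its argument "plan" is a list of rows, each a list of 6 numbers: the shift along the tool's x, y, z in mm, then the turn, a rotation vector about the tool's x, y, z in degrees. In form: [[x, y, z, rx, ry, rz], ...]. A call has 1 to 10 rows; each row shifts and turns the commanded pose from where the row before left it, along the tool's axes as they then stand; what a row does not reach is not made up. A row lasts 1/10 s, in which the tool goes at most 50 mm and 8.59 degrees, less where a joint would pass 70% of its speed; a pose out of reach is approached as far as the arm can. A call is refused whole if a number of a shift passes 50 or a number of a turn 8.59, either way. A call with a gripper value outside its range is refused whole. "fingers" is the finger opening in mm, from 0 to 91.8, set as the call begins (left out, the last holds). The fingers move at their own pace and stop on an object; "grip_force" is the grip in N (left out, the last holds). Time passes only in rows, so rows that do not move let the fingers close. It gives the time, the measured TCP pose, the force, the opening and the grip force at its end, in the units of the state.
- state(): the state, without advancing time (a new reading comes with each control period).
- vision.get_image(name): name is "scene" or "top" or "wrist"; returns a dict with "color" (384x512x3 uint8, blue, green, red), "fx", "fy", "cx", "cy" (pixels), "cam_to_world" (4x4, takes a point from camera to world coordinates); the wrist camera has in their place "tool_from_camera" (4x4, takes a point from camera to tool coordinates, whose origin is the TCP and whose axes are the flange's). Camera axes: x right, y down, z forward; pixel columns grow to the right and rows downward; lengths in m; the calibration is good to about 2 mm. A picture is of the moment at which its call begins: read the wrist's pose just before it. There is no depth.
- arm.finish_job(): hands the job in; it is judged then, once.
Trained networks look in a picture, given as the dict that the camera call returned (one of the last four; its "shot" number tells which), for a name from the list of things; names that differ only in an ending like _2 or _b are one class to them, and where a whole thing is asked for, a point or a joint stands for the part that bears it (a point fixed in the world has none). Each returns a list of dicts, best first, with "conf" (0 to 1); they miss things now and then, are a little off and sometimes report something else, mostly with a low value. They report only what shows in the picture. A call takes as long as a camera call.
- recognise(name, picture): "point" ([x, y, z] in m, in the coordinates of the camera as it stood for that picture, good to about 4 mm: the middle of the surface that is visible of it).
- regions_of(name, picture): "mask" (384x512 bool, what is visible of it).
The state is a dict: "time": time; "joints": joint angles; "qd": joint speeds; "effort": joint torques, N m; "position": TCP position; "orientation": TCP orientation; "ft_force": force on the tool from outside, world axes, zero at the start; "torque": the same for the moment, N m; "grip_width": opening from 0.0 (shut) to 1.0 (fully open); "grasp_force": force on a finger pad.
Only numpy, scipy, OpenCV 4.12 (cv2) and the standard library are available. Lean on these libraries where they do the work, as an engineer would, in place of code of your own. Each camera call takes 0.05 s, during which the arm holds its last target. There are 200 camera calls.

## Working session

There is one attempt and no reset: what is moved stays moved. The work goes in short steps, Python scripts to look and compute and a tool call to move; the robot and the scene stay as the last step left them, time stands still between calls to the robot, and variables do not carry over. Pictures are saved under pics/ and viewed, at most 13 in all, crops included, and the job is handed in when it is done.

Besides the shell and the picture viewer there is one more tool, called as name(argument=value, ...) on one line, values as JSON. drive_tool: Moves the arm, as the interface text tells. Its arguments: {"type":"object","properties":{"plan":{"type":"array"},"fingers":{"type":"number"},"grip_force":{"type":"number"}},"required":["plan"]}

```bash
ls; mkdir -p pics
cat > h.py <<'E'
import numpy as np, cv2
from rig import state, vision, arm, recognise, regions_of
def w(p,im): return (im["cam_to_world"]@np.append(p,1))[:3]
def ray(im,u,v,z):
    M=im["cam_to_world"]; d=M[:3,:3]@np.array([(u-im["cx"])/im["fx"],(v-im["cy"])/im["fy"],1]); o=M[:3,3]
    return o+d*(z-o[2])/d[2]
E
python3 - <<'E'
from h import *
np.set_printoptions(precision=4,suppress=True)
s=state(); print(s["position"],s["orientation"],s["time"])
ims={n:vision.get_image(n) for n in("scene","top")}
cv2.imwrite("pics/a.png",ims["scene"]["color"]);cv2.imwrite("pics/b.png",ims["top"]["color"])
for n,im in ims.items():
    print(n,im["fx"],im["cam_to_world"])
    for o in "tumbler cup_stand cradle stirrer mat coaster ice_pail opener spare_a".split():
        for r in recognise(o,im)[:3]: print(n,o,round(r["conf"],2),w(r["point"],im))
E
```

```text
pics
[ 0.2453 -0.5743  0.226 ] [[ 0.9196  0.3929 -0.0008]
 [ 0.3929 -0.9196  0.0014]
 [-0.0002 -0.0016 -1.    ]] 0.0
scene 463.46559540041255 [[ 0.0101  0.6079 -0.794   1.8072]
 [ 0.9999  0.0022  0.0145 -0.1281]
 [ 0.0106 -0.794  -0.6078  1.0039]
 [ 0.      0.      0.      1.    ]]
scene tumbler 0.7 [0.5443 0.3277 0.1136]
scene cup_stand 0.93 [0.6708 0.2638 0.0571]
scene cradle 0.73 [ 0.4872 -0.0141  0.0313]
scene stirrer 0.44 [ 0.5061 -0.0282  0.0382]
scene mat 0.57 [0.6428 0.0021 0.0045]
scene coaster 0.59 [ 0.4966 -0.2915  0.0017]
scene coaster 0.22 [0.7201 0.2615 0.1609]
scene ice_pail 0.89 [ 0.615  -0.5052  0.1302]
scene opener 0.53 [ 0.8061 -0.0093  0.0108]
scene spare_a 0.96 [0.7204 0.2573 0.1608]
scene spare_a 0.77 [0.7181 0.3594 0.1572]
scene spare_a 0.72 [ 0.615  -0.5063  0.1271]
top 461.89724908846284 [[ 0.0103 -0.9939  0.1097  0.4821]
 [-0.9999 -0.0099  0.0038 -0.0908]
 [-0.0027 -0.1097 -0.994   1.3824]
 [ 0.      0.      0.      1.    ]]
top tumbler 0.56 [0.5253 0.3145 0.1159]
top tumbler 0.44 [ 0.4951 -0.0311  0.0472]
top cup_stand 0.67 [0.585  0.284  0.0271]
top stirrer 0.75 [ 0.4937 -0.0335  0.0478]
top mat 0.44 [0.7014 0.2647 0.1434]
top mat 0.35 [ 0.5637 -0.5039  0.153 ]
top coaster 0.63 [ 0.4898 -0.2939  0.0073]
top ice_pail 0.97 [ 0.5632 -0.5034  0.157 ]
top opener 0.63 [ 0.8011 -0.018   0.0035]
top spare_a 0.97 [0.6995 0.2684 0.1434]
top spare_a 0.58 [0.6904 0.3669 0.1484]
```

View pics/a.png

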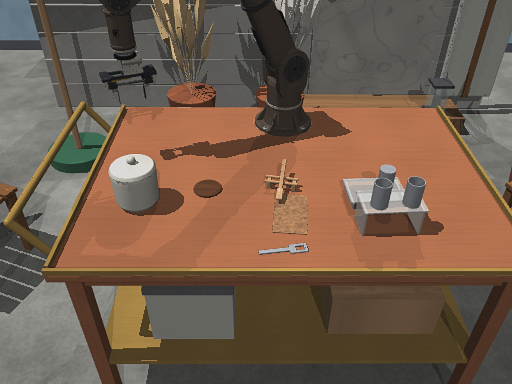

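View pics/b.png

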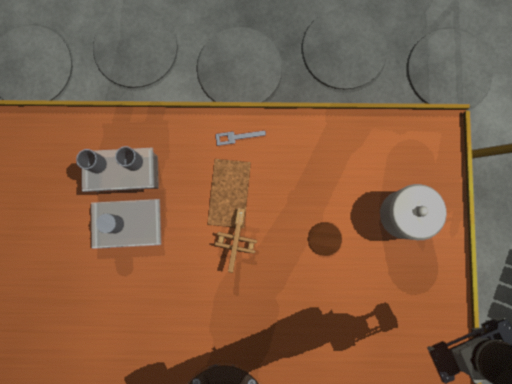

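The scene view shows the cradle with the stirrer at (283,180), the mat at (290,213), the coaster at (207,188), the tumbler at (387,175) and the spares behind it. In the top view the cradle is at (234,243), its rails running nearly along world y. The stirrer points along about x and the tumbler is at (107,224). Next I'll measure these precisely.

Run:
```python
from h import *
np.set_printoptions(precision=4,suppress=True)
im=vision.get_image("top"); sc=vision.get_image("scene")
def rect(name,z,im):
    for r in regions_of(name,im)[:2]:
        c=max(cv2.findContours(r["mask"].astype(np.uint8),0,1)[0],key=cv2.contourArea)[:,0,:]
        P=np.array([ray(im,u,v,z)[:2] for u,v in c]).astype(np.float32)
        (cx,cy),sz,a=cv2.minAreaRect(P*1000); print(name,round(r["conf"],2),len(c),"c",cx,cy,"sz",sz,"ang",a, "px",c.min(0),c.max(0))
for n,z in [("stirrer",.045),("cradle",.035),("mat",.004),("coaster",.006),("tumbler",.115),("cup_stand",.03),("spare_a",.185),("opener",.006)]: rect(n,z,im)
for n,z in [("mat",.004),("coaster",.006),("stirrer",.045),("cradle",.035)]: rect(n,z,sc)
cv2.imwrite("pics/c.png",cv2.resize(im["color"][140:280,70:270],None,fx=4,fy=4,interpolation=cv2.INTER_CUBIC))
```

```text
stirrer 0.58 129 c 484.9681701660156 -28.903953552246094 sz (22.36724853515625, 178.2368927001953) ang 81.28734588623047 px [227 209] [243 270]
cradle 0.55 68 c 471.0411376953125 -60.618690490722656 sz (50.06809616088867, 40.05107116699219) ang 79.3821792602539 px [237 237] [256 252]
cradle 0.5 90 c 490.4893493652344 -286.50543212890625 sz (93.30253601074219, 90.74687194824219) ang 45.11144256591797 px [308 222] [341 255]
mat 0.9 195 c 623.8788452148438 -3.9166793823242188 sz (114.90713500976562, 203.20089721679688) ang 84.66412353515625 px [207 159] [250 226]
coaster 0.58 93 c 489.9583435058594 -291.45941162109375 sz (97.3584976196289, 96.90196228027344) ang 45.12886428833008 px [308 222] [341 255]
tumbler 0.91 69 c 525.4871215820312 313.82928466796875 sz (75.36651611328125, 50.851131439208984) ang 86.22079467773438 px [ 96 214] [123 233]
cup_stand 0.85 217 c 529.666748046875 293.68646240234375 sz (132.7178497314453, 202.69679260253906) ang 3.4986791610717773 px [ 91 199] [160 247]
spare_a 0.98 73 c 686.8873291015625 348.4032287597656 sz (81.53775787353516, 50.327850341796875) ang 6
[... 477 characters left out ...]
9 128 c 628.2551879882812 0.04270172119140625 sz (105.7791519165039, 204.37611389160156) ang 84.513427734375 px [273 194] [306 234]
mat 0.44 103 c 799.5255126953125 -31.519638061523438 sz (38.879573822021484, 150.83468627929688) ang 8.948781967163086 px [259 243] [308 253]
coaster 0.59 62 c 496.4667053222656 -285.707275390625 sz (100.71375274658203, 89.01416778564453) ang 3.194735050201416 px [195 180] [220 197]
stirrer 0.78 93 c 484.6692810058594 -23.323585510253906 sz (19.956090927124023, 265.9302673339844) ang 82.2251205444336 px [276 157] [285 201]
cradle 0.59 42 c 493.92059326171875 -58.60137939453125 sz (46.39731979370117, 77.75607299804688) ang 88.78441619873047 px [265 175] [278 188]
```

View pics/c.png

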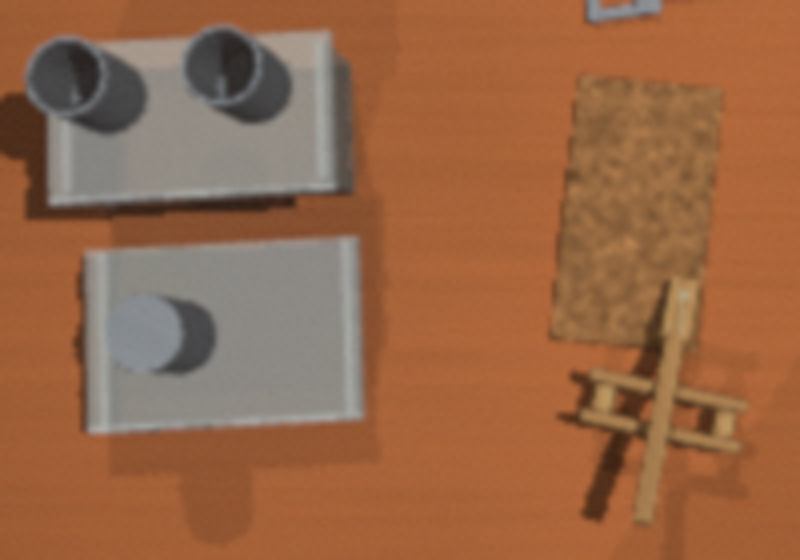

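The crop shows the tumbler's top circle at (145,332). The rails run from (590,373) to (745,405) and from (580,417) to (738,447). The stirrer runs from (687,280) to (645,520), and the mat's corners are (580,77), (722,90), (695,345) and (552,340).

Run:
```python
from h import *
np.set_printoptions(precision=4,suppress=True)
im=vision.get_image("top")
P=lambda x,y,z: ray(im,70+(x+.5)/4-.5,140+(y+.5)/4-.5,z)[:2]
print("tumbler",P(145,332,.115))
r=[P(590,373,.033),P(745,405,.033),P(580,417,.033),P(738,447,.033)]
print("cradle",np.mean(r,0),np.degrees(np.arctan2(*((r[1]-r[0])[::-1]))),np.degrees(np.arctan2(*((r[3]-r[2])[::-1]))),np.linalg.norm(r[1]-r[0]))
s=[P(687,280,.045),P(645,520,.045)];d=s[0]-s[1];print("stirrer",np.mean(s,0),np.degrees(np.arctan2(d[1],d[0])),np.linalg.norm(d))
m=[P(580,77,.004),P(722,90,.004),P(695,345,.004),P(552,340,.004)];print("mat",np.mean(m,0),m)
s=state();print(s["position"],s["orientation"])
```

```text
tumbler [0.527  0.3239]
cradle [ 0.4769 -0.0283] -101.00707630156336 -100.06816602618916 0.1151046588459928
stirrer [ 0.4851 -0.0308] -9.136711086874024 0.17425400696655166
mat [ 0.6245 -0.0053] [array([0.7267, 0.0398]), array([ 0.7178, -0.0677]), array([ 0.5254, -0.0499]), array([0.5281, 0.0567])]
[ 0.2455 -0.5748  0.2268] [[ 0.9196  0.3928  0.    ]
 [ 0.3928 -0.9196 -0.0001]
 [-0.      0.0001 -1.    ]]
```

```bash
cat >> h.py <<'E'
from scipy.spatial.transform import Rotation as Rot
from scipy.linalg import logm, expm
def frame(z,y):
    "tool rotation from approach z and closing line y"
    z=np.array(z,float);z/=np.linalg.norm(z);y=np.array(y,float);y-=z*(y@z);y/=np.linalg.norm(y)
    return np.column_stack([np.cross(y,z),y,z])
def T(R,p): M=np.eye(4);M[:3,:3]=R;M[:3,3]=p;return M
def now():
    s=state(); return T(np.array(s["orientation"]),s["position"])
def step(r): return T(Rot.from_rotvec(np.radians(r[3:])).as_matrix(),np.array(r[:3])/1000)
def rows(A,B,n,dec=1):
    "one row to be repeated n times from A to B; prints the miss due to rounding"
    L=logm(np.linalg.inv(A)@B).real/n; E=expm(L)
    r=np.round(np.r_[E[:3,3]*1000,np.degrees(Rot.from_matrix(E[:3,:3]).as_rotvec())],dec)
    M=A.copy()
    for _ in range(n): M=M@step(r)
    print(n,"x",r.tolist(),"miss mm",np.round((M[:3,3]-B[:3,3])*1000,1)); return M
c=lambda d: np.cos(np.radians(d)); s_=lambda d: np.sin(np.radians(d))
E
python3 - <<'E'
from h import *
A=now(); a=-9.1
R=frame([0,0,-1],[s_(a),-c(a),0]); print(R.round(2))
B=T(R,[.4456,-.0245,.16]); rows(A,B,20)
E
```

```text
[[ 0.99 -0.16  0.  ]
 [-0.16 -0.99  0.  ]
 [ 0.    0.   -1.  ]]
20 x [13.8, -26.2, 3.3, 0.0, 0.0, 1.6] miss mm [-1.6 -0.4  0.7]
```

drive_tool(plan=[[13.8,-26.2,3.3,0,0,1.6],[13.8,-26.2,3.3,0,0,1.6],[13.8,-26.2,3.3,0,0,1.6],[13.8,-26.2,3.3,0,0,1.6],[13.8,-26.2,3.3,0,0,1.6],[13.8,-26.2,3.3,0,0,1.6],[13.8,-26.2,3.3,0,0,1.6],[13.8,-26.2,3.3,0,0,1.6],[13.8,-26.2,3.3,0,0,1.6],[13.8,-26.2,3.3,0,0,1.6]], fingers=50, grip_force=20)

```text
time: 2.75
position: [0.3063, -0.2848, 0.1938]
orientation: [[0.992, 0.123, 0.0], [0.123, -0.992, -0.0], [0.0, 0.0, -1.0]]
ft_force: [0.6, -0.8, 0.5]
grip_width: 0.545
grasp_force: 0.0
```

drive_tool(plan=[[13.8,-26.2,3.3,0,0,1.6],[13.8,-26.2,3.3,0,0,1.6],[13.8,-26.2,3.3,0,0,1.6],[13.8,-26.2,3.3,0,0,1.6],[13.8,-26.2,3.3,0,0,1.6],[13.8,-26.2,3.3,0,0,1.6],[13.8,-26.2,3.3,0,0,1.6],[13.8,-26.2,3.3,0,0,1.6],[13.8,-26.2,3.3,0,0,1.6],[13.8,-26.2,3.3,0,0,1.6]])

```text
time: 3.75
position: [0.4446, -0.0238, 0.1608]
orientation: [[0.988, -0.155, 0.001], [-0.155, -0.988, -0.0], [0.001, 0.0, -1.0]]
ft_force: [1.0, -1.0, 0.7]
grip_width: 0.547
grasp_force: 0.0
```

Run:
```python
from h import *
np.set_printoptions(precision=4,suppress=True)
A=now(); s=state(); print(s["joints"],s["time"],A)
im=vision.get_image("wrist"); im["cam_to_world"]=A@im["tool_from_camera"]
print(im["fx"],im["cx"],im["cam_to_world"])
cv2.imwrite("pics/d.png",im["color"])
for n,z in [("stirrer",.045),("cradle",.035),("mat",.004)]:
    for r in regions_of(n,im)[:1]:
        c_=max(cv2.findContours(r["mask"].astype(np.uint8),0,1)[0],key=cv2.contourArea)[:,0,:]
        P=np.array([ray(im,u,v,z)[:2] for u,v in c_]).astype(np.float32)
        print(n,r["conf"],cv2.minAreaRect(P*1000),c_.min(0),c_.max(0))
```

```text
[ 0.1725  0.2408 -0.2833  2.059   0.0888  0.8525 -1.8883] 3.75 [[ 0.9879 -0.1553  0.0005  0.4446]
 [-0.1553 -0.9879 -0.0001 -0.0238]
 [ 0.0005  0.     -1.      0.1608]
 [ 0.      0.      0.      1.    ]]
334.8079705056628 255.20204112375689 [[-0.1545 -0.9472 -0.2809  0.5205]
 [-0.988   0.1478  0.045  -0.0358]
 [-0.0011  0.2844 -0.9587  0.3193]
 [ 0.      0.      0.      1.    ]]
stirrer 0.61 ((475.3624267578125, -28.039535522460938), (20.222705841064453, 189.75991821289062), 81.68679809570312) [241  24] [267 255]
cradle 0.84 ((470.6758117675781, -61.303932189941406), (52.42274475097656, 42.7744026184082), 79.92720031738281) [263 123] [326 173]
mat 0.58 ((563.649658203125, -0.00174713134765625), (111.71495056152344, 81.3879165649414), 84.23237609863281) [138   0] [272 100]
```

View pics/d.png

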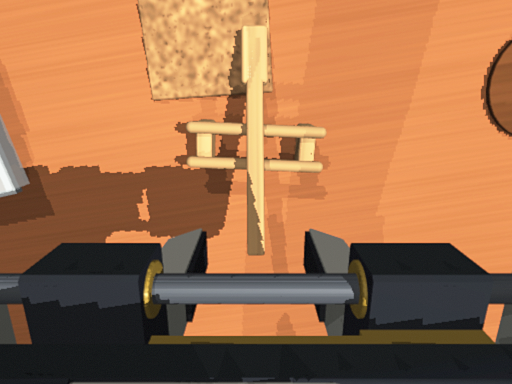

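The wrist view shows the stirrer centred between the fingers, running from (255,26) to (256,254). The rails run from (188,128) to (325,133) and from (189,161) to (322,168).

Run:
```python
from h import *
np.set_printoptions(precision=4,suppress=True)
A=now()
im=vision.get_image("wrist"); im["cam_to_world"]=A@im["tool_from_camera"]
f,n=ray(im,255,25,.045),ray(im,256,255,.043);d=f-n
print("stirrer",f,n,(f+n)/2,np.linalg.norm(d),np.degrees(np.arctan2(d[1],d[0])))
q=[ray(im,*p,.032)[:2] for p in[(188,128),(325,133),(189,161),(322,168)]]
d=q[1]-q[0]+q[3]-q[2]
print("cradle",np.mean(q,0),np.degrees(np.arctan2(d[1],d[0])),np.linalg.norm(d)/2, np.linalg.norm((q[0]+q[1]-q[2]-q[3])/2))
print("mat corners",ray(im,153,100,.004),ray(im,272,92,.004))
```

```text
stirrer [ 0.5677 -0.0432  0.045 ] [ 0.3798 -0.0153  0.043 ] [ 0.4737 -0.0292  0.044 ] 0.18999093735978786 -8.452199946738208
cradle [ 0.475  -0.0299] -101.27466533198884 0.11625227777708448 0.029372133521573078
mat corners [0.5278 0.0567 0.004 ] [ 0.5183 -0.051   0.004 ]
```

drive_tool(plan=[[-8,0,30,0,0,0],[0,0,30,0,0,0],[0,0,30,0,0,0],[0,0,20,0,0,0],[0,0,13,0,0,0],[0,0,0,0,0,0]], fingers=40)

```text
time: 4.6
position: [0.4345, -0.0249, 0.0366]
orientation: [[0.988, -0.156, -0.003], [-0.156, -0.988, -0.001], [-0.003, 0.001, -1.0]]
ft_force: [-0.5, 0.2, 2.4]
grip_width: 0.429
grasp_force: 0.0
```

drive_tool(plan=[[0,0,0,0,0,0],[0,0,0,0,0,0],[0,0,0,0,0,0],[0,0,0,0,0,0],[0,0,0,0,0,0],[0,0,0,0,0,0],[0,0,0,0,0,0],[0,0,0,0,0,0]], fingers=0)

```text
time: 5.4
position: [0.4363, -0.0236, 0.0378]
orientation: [[0.988, -0.154, 0.0], [-0.154, -0.988, -0.0], [0.0, -0.0, -1.0]]
ft_force: [0.4, 0.2, 1.2]
grip_width: 0.152
grasp_force: 20.0
```

drive_tool(plan=[[0,0,-15,0,0,0],[0,0,-25,0,0,0],[20,-6,0,0,0,0],[35,-12,0,0,0,0],[35,-12,0,0,0,0],[32,-10,0,0,0,0],[20,-6,0,0,0,0],[0,0,0,0,0,0]])

```text
time: 6.2
position: [0.586, 0.0007, 0.0773]
orientation: [[0.988, -0.154, 0.001], [-0.154, -0.988, 0.001], [0.001, -0.001, -1.0]]
ft_force: [0.4, 0.8, -0.3]
grip_width: 0.15
grasp_force: 20.0
```

drive_tool(plan=[[0,0,25,0,0,0],[0,0,20,0,0,0],[0,0,12,0,0,0],[0,0,8,0,0,0],[0,0,4,0,0,0],[0,0,0,0,0,0],[0,0,0,0,0,0]])

```text
time: 6.9
position: [0.5839, -0.0001, 0.0093]
orientation: [[0.988, -0.154, 0.001], [-0.154, -0.988, -0.0], [0.001, -0.0, -1.0]]
ft_force: [-0.6, -0.6, 1.0]
grip_width: 0.151
grasp_force: 20.0
```

Open, then rise, then look.

drive_tool(plan=[[0,0,0.8,0,0,0],[0,0,0,0,0,0]])

```text
time: 7.1
position: [0.584, -0.0001, 0.0084]
orientation: [[0.988, -0.154, 0.001], [-0.154, -0.988, -0.0], [0.001, -0.0, -1.0]]
ft_force: [0.3, 0.4, 0.6]
grip_width: 0.152
grasp_force: 20.0
```

drive_tool(plan=[[0,0,0,0,0,0],[0,0,0,0,0,0],[0,0,0,0,0,0],[0,0,0,0,0,0],[0,0,-10,0,0,0],[0,0,-30,0,0,0],[0,0,-40,0,0,0],[0,0,-40,0,0,0],[0,0,-40,0,0,0],[0,0,0,0,0,0]], fingers=40)

```text
time: 8.1
position: [0.5868, 0.0005, 0.1745]
orientation: [[0.988, -0.154, 0.01], [-0.154, -0.988, 0.001], [0.01, -0.002, -1.0]]
ft_force: [0.7, 0.3, -0.0]
grip_width: 0.432
grasp_force: 0.0
```

Run:
```python
from h import *
np.set_printoptions(precision=4,suppress=True)
A=now();print(A[:3,3],state()["joints"],state()["time"])
im=vision.get_image("wrist"); im["cam_to_world"]=A@im["tool_from_camera"]
cv2.imwrite("pics/e1.png",im["color"])
t=vision.get_image("top"); cv2.imwrite("pics/e2.png",t["color"])
cv2.imwrite("pics/e.png",np.hstack([im["color"][:, :400],cv2.resize(t["color"][130:290,190:350],(384,384))]))
```

```text
[0.5868 0.0005 0.1745] [ 0.095   0.4325 -0.2592  1.7274  0.1299  0.9883 -1.9376] 8.1
```

View pics/e.png

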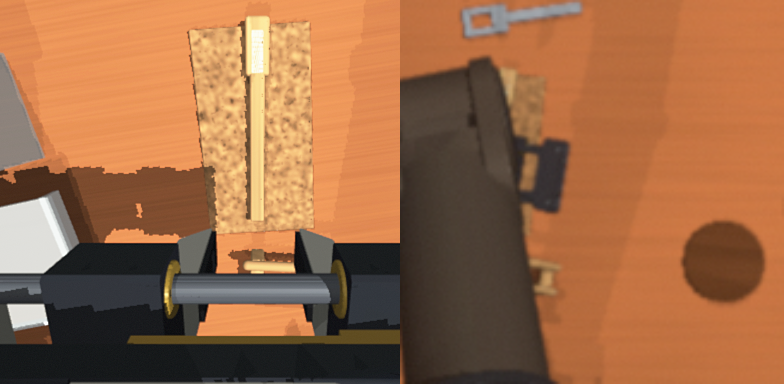

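The left half shows the stirrer lying flat on the mat, from (257,20) to (256,218). Next is the tilted pre-grasp at the tumbler.

```bash
cat >> h.py <<'E'
def tool(yaw,tilt):
    "yaw: azimuth of d (deg); tilt: fingers lean towards d by tilt; closing line at yaw+90"
    d=np.array([c(yaw),s_(yaw),0]); return frame(s_(tilt)*d-c(tilt)*np.array([0,0,1]),[c(yaw+90),s_(yaw+90),0])
def grasp(yaw,tilt,p,back=0):
    R=tool(yaw,tilt); return T(R,np.array(p)+R[:,2]*(.019-back))
E
python3 - <<'E'
from h import *
A=now(); B=grasp(-120,-45,[.527,.324,.093],.18); print(B.round(3))
rows(A,B,24)
E
```

```text
[[ 0.354  0.866  0.354  0.47 ]
 [ 0.612 -0.5    0.612  0.225]
 [ 0.707 -0.    -0.707  0.207]
 [ 0.     0.     0.     1.   ]]
24 x [-0.3, -11.3, -0.8, 1.1, 1.6, -2.7] miss mm [ 0.5 -0.4 -1. ]
```

drive_tool(plan=[[-0.3,-11.3,-0.8,1.1,1.6,-2.7],[-0.3,-11.3,-0.8,1.1,1.6,-2.7],[-0.3,-11.3,-0.8,1.1,1.6,-2.7],[-0.3,-11.3,-0.8,1.1,1.6,-2.7],[-0.3,-11.3,-0.8,1.1,1.6,-2.7],[-0.3,-11.3,-0.8,1.1,1.6,-2.7],[-0.3,-11.3,-0.8,1.1,1.6,-2.7],[-0.3,-11.3,-0.8,1.1,1.6,-2.7],[-0.3,-11.3,-0.8,1.1,1.6,-2.7],[-0.3,-11.3,-0.8,1.1,1.6,-2.7]], fingers=91)

```text
time: 9.2
position: [0.5712, 0.1107, 0.1814]
orientation: [[0.908, 0.333, 0.253], [0.284, -0.936, 0.209], [0.307, -0.118, -0.944]]
ft_force: [-0.6, 0.6, -0.7]
grip_width: 0.992
grasp_force: 0.0
```

drive_tool(plan=[[-0.3,-11.3,-0.8,1.1,1.6,-2.7],[-0.3,-11.3,-0.8,1.1,1.6,-2.7],[-0.3,-11.3,-0.8,1.1,1.6,-2.7],[-0.3,-11.3,-0.8,1.1,1.6,-2.7],[-0.3,-11.3,-0.8,1.1,1.6,-2.7],[-0.3,-11.3,-0.8,1.1,1.6,-2.7],[-0.3,-11.3,-0.8,1.1,1.6,-2.7],[-0.3,-11.3,-0.8,1.1,1.6,-2.7],[-0.3,-11.3,-0.8,1.1,1.6,-2.7],[-0.3,-11.3,-0.8,1.1,1.6,-2.7]])

```text
time: 10.2
position: [0.5063, 0.2001, 0.2]
orientation: [[0.558, 0.749, 0.358], [0.57, -0.659, 0.49], [0.603, -0.069, -0.795]]
ft_force: [0.9, 0.0, -0.5]
grip_width: 0.991
grasp_force: 0.0
```

drive_tool(plan=[[-0.3,-11.3,-0.8,1.1,1.6,-2.7],[-0.3,-11.3,-0.8,1.1,1.6,-2.7],[-0.3,-11.3,-0.8,1.1,1.6,-2.7],[-0.3,-11.3,-0.8,1.1,1.6,-2.7],[0,0,0,0,0,0]])

```text
time: 10.7
position: [0.4718, 0.2226, 0.2028]
orientation: [[0.389, 0.853, 0.347], [0.616, -0.521, 0.591], [0.685, -0.016, -0.728]]
ft_force: [1.2, -0.0, -0.7]
grip_width: 0.992
grasp_force: 0.0
```

Run:
```python
from h import *
np.set_printoptions(precision=4,suppress=True)
A=now();print(A,state()["joints"],state()["time"])
im=vision.get_image("wrist"); im["cam_to_world"]=A@im["tool_from_camera"]
cv2.imwrite("pics/f.png",im["color"])
for r in recognise("tumbler",im)[:3]: print(r["conf"],w(r["point"],im))
for r in regions_of("tumbler",im)[:2]:
    v,u=np.where(r["mask"]); print(r["conf"],u.min(),u.max(),v.min(),v.max())
rows(A,grasp(-120,-45,[.527,.324,.093],.18),1)
```

```text
[[ 0.3889  0.8533  0.3472  0.4718]
 [ 0.6161 -0.5211  0.5906  0.2226]
 [ 0.685  -0.0158 -0.7284  0.2028]
 [ 0.      0.      0.      1.    ]] [ 0.8682  0.4401 -1.2653  2.2931 -0.597   0.1678 -0.2336] 10.7
0.76 221 278 131 216
1 x [3.8, -3.1, -1.9, 0.3, 1.7, -1.6] miss mm [-0.1 -0.   0. ]
```

View pics/f.png

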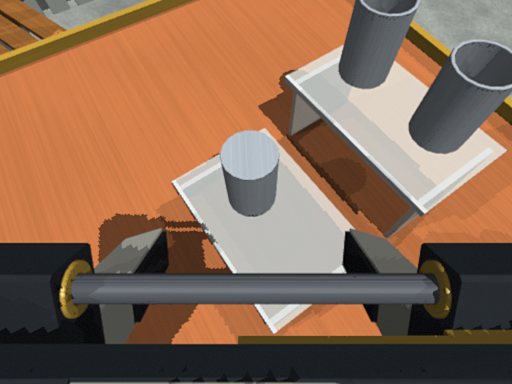

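The tumbler shows with its top circle centred near (250,156). Joint 3 is at its limit here, so I'll fit a kinematic model from the recorded poses and plan within the joint ranges.

```bash
cat > k.py <<'E'
from h import *
import itertools
from scipy.optimize import least_squares
S=[([1.064,.434,.025,1.573,-.012,1.134,-.075],[.2455,-.5748,.2268],[[.9196,.3928,0],[.3928,-.9196,0],[0,0,-1]]),
([.1725,.2408,-.2833,2.059,.0888,.8525,-1.8883],[.4446,-.0238,.1608],[[.9879,-.1553,.0005],[-.1553,-.9879,0],[.0005,0,-1]]),
([.095,.4325,-.2592,1.7274,.1299,.9883,-1.9376],[.5868,.0005,.1745],[[.988,-.154,.01],[-.154,-.988,.001],[.01,-.002,-1]]),
([.8682,.4401,-1.2653,2.2931,-.597,.1678,-.2336],[.4718,.2226,.2028],[[.3889,.8533,.3472],[.6161,-.5211,.5906],[.685,-.0158,-.7284]])]
ax="zyzyzyz"
def fk(q,sg,p):
    # p: o1,o7, d1,d3,a3,d5,a5,a6,d7
    o=[p[0],0,0,0,0,0,p[1]]
    tr=[(0,0,p[2]),(0,0,0),(0,0,p[3]),(p[4],0,0),(p[6],0,p[5]),(0,0,0),(p[7],0,p[8])]
    R=np.eye(3);x=np.zeros(3)
    # translation before joints: t[i] applied before joint i+1
    pre=[(0,0,p[2]),(0,0,0),(0,0,p[3]),(p[4],0,0),(p[6],0,p[5]),(0,0,0),(p[7],0,0)]
    for i in range(7):
        x=x+R@np.array(pre[i]); R=R@Rot.from_euler(ax[i],sg[i]*(q[i]+0)+o[i]).as_matrix()
    return R,x+R@np.array([0,0,p[8]])
if __name__=="__main__":
    best=[]
    for sg in itertools.product([1,-1],repeat=7):
        def f(p):
            e=[]
            for q,x,R in S:
                Rf,xf=fk(q,sg,p); e+=list(((Rf-np.array(R))).ravel()*.3)+list(xf-x)
            return e
        for o1 in (0,1.57,3.14,-1.57):
            r=least_squares(f,[o1,0,.3,.35,0,.4,0,0,.2],max_nfev=60); best.append((r.cost,sg,r.x))
    best.sort(key=lambda t:t[0])
    for b in best[:4]: print(b[0],b[1],b[2].round(4))
E
python3 k.py
```

```text
0.00047980780974283925 (-1, -1, -1, -1, -1, -1, -1) [ 3.0594 -1.6474  0.2312  0.5944 -0.0353  0.4522 -0.0289 -0.0538  0.3131]
0.0004798078097428435 (-1, 1, -1, 1, -1, 1, -1) [-0.0822  1.4942  0.2312  0.5944  0.0353  0.4522  0.0289  0.0538  0.3131]
0.0004798078097428762 (-1, -1, -1, -1, -1, -1, -1) [-3.2238 -1.6474  0.2312  0.5944 -0.0353  0.4522 -0.0289 -0.0538  0.3131]
0.00047980780974296404 (-1, -1, -1, -1, -1, -1, -1) [ 3.0594 -1.6474  0.2312  0.5944 -0.0353  0.4522 -0.0289 -0.0538  0.3131]
```

Run:
```python
from k import *
np.set_printoptions(precision=3,suppress=True)
sg=(-1,1,-1,1,-1,1,-1)
p=[0,1.5708,.2312,.5944,.0353,.4522,.0289,.0538,.3131]
for q,x,R in S:
    Rf,xf=fk(q,sg,p); print(Rot.from_matrix(Rf.T@np.array(R)).as_rotvec())
# orientation only, all signs, free small offsets o1..o7 regularised
for sg in itertools.product([1,-1],repeat=7):
  if (sg[1],sg[3],sg[5])!=(1,1,1): continue
  for o1 in (0,1.57,3.14,-1.57):
    def f(o):
        e=[]
        for q,x,R in S:
            M=Rot.identity()
            for i in range(7): M=M*Rot.from_euler(ax[i],sg[i]*q[i]+o[i])
            e+=list((M.as_matrix()-np.array(R)).ravel())
        return e+list(.01*np.array(o)[1:6])
    r=least_squares(f,[o1,0,0,0,0,0,0]); 
    if r.cost<.01: print(sg,r.cost,r.x)
```

```text
[ 0.001 -0.     0.   ]
[ 0. -0. -0.]
[ 0.  0. -0.]
[-0.  0.  0.]
(-1, 1, -1, 1, -1, 1, -1) 3.978434791440291e-07 [-0.001  0.001  0.002  0.002 -0.001 -0.002  1.573]
(-1, 1, -1, 1, -1, 1, -1) 0.003939615483398574 [ 6.277  0.002 -6.27  -6.273 -0.006 -0.011  1.581]
(-1, 1, -1, 1, -1, 1, -1) 3.978434791321537e-07 [ 6.282  0.001  0.002  0.002 -0.001 -0.002  1.573]
(-1, 1, -1, 1, -1, 1, -1) 3.9784347913264847e-07 [-0.001  0.001  0.002  0.002 -0.001 -0.002  1.573]
```

```bash
cat > ik.py <<'E'
from k import S,ax
from h import *
sg=np.array((-1,1,-1,1,-1,1,-1)); o=np.array([0,0,0,0,0,0,np.pi/2])
lo=np.array([-2.62,-.44,-1.27,.08,-1.32,.12,-2.74]);hi=np.array([2.62,2.09,1.32,2.57,4.46,2,2.74])
def Rs(q):
    R=[np.eye(3)]
    for i in range(7): R.append(R[-1]@Rot.from_euler(ax[i],sg[i]*q[i]+o[i]).as_matrix())
    return R
# unknown translations: base z; after j2 (x,y,z); after j4; after j6 (x,y), tool z ; lateral after j1
def cols(q):
    R=Rs(q); return np.column_stack([[0,0,1],R[1][:,1],R[3],R[5],R[6][:,:2],R[7][:,2]])
def add():
    s=state(); S.append((list(s["joints"]),list(s["position"]),np.array(s["orientation"])))
def fit():
    A=np.vstack([cols(q) for q,x,R in S]); b=np.concatenate([x for q,x,R in S])
    p0=np.array([.3,0, 0,0,.45, 0,0,.4, 0,0,.25]); l=3e-2
    t=p0+np.linalg.lstsq(np.vstack([A,l*np.eye(len(p0))]),np.r_[b-A@p0,np.zeros(len(p0))],rcond=None)[0]
    return t,np.abs(A@t-b).max()
P,err=fit()
from scipy.optimize import least_squares
mid=(lo+hi)/2; half=(hi-lo)/2
def solve(M,q0,n=6):
    best=None; rng=np.random.default_rng(0)
    for k in range(n):
        g=np.clip(np.array(q0)+(rng.normal(0,.5,7) if k else 0),lo+.01,hi-.01)
        f=lambda q: np.r_[(cols(q)@P-M[:3,3])*10,(Rs(q)[7]-M[:3,:3]).ravel()*3,.01*((q-mid)/half)**4]
        r=least_squares(f,g,bounds=(lo,hi),max_nfev=80)
        e=np.linalg.norm(cols(r.x)@P-M[:3,3]); m=((half-abs(r.x-mid))).min()
        sc=(e<.004, m)
        if best is None or sc>best[0]: best=(sc,r.x,e,m)
    return best[1:]
if __name__=="__main__":
    np.set_printoptions(precision=2,suppress=True)
    print(P.round(3),err)
    q0=S[2][0]
    C=[("stand",[.527,.324,.093],[(y,t) for y in(-150,-120,-90,-60,60,90) for t in(-45,-30)]),
       ("cradle",[.475,-.03,.058],[(y,t) for y in(-101,79) for t in(60,45,-30,-45,)]),
       ("coaster",[.491,-.29,.06],[(y,t) for y in(-150,-101,-60,0,60,100,150) for t in(45,60)])]
    for n,p,L in C:
        for y,t in L:
            q,e,m=solve(grasp(y,t,p),q0); q2,e2,m2=solve(grasp(y,t,p,.1),q); print(n,y,t,round(e*1000,1),round(m,2),round(e2*1000,1),round(m2,2),q)
E
time python3 ik.py
```

```text
[ 0.28 -0.02  0.   -0.03  0.55  0.02 -0.    0.43 -0.   -0.    0.35] 0.0008958919397867859
stand -150 -45 58.4 -0.0 48.5 -0.0 [-0.65  0.4  -0.05  2.12  1.05  0.12 -2.74]
stand -150 -30 9.7 -0.0 0.0 0.07 [-0.66  0.46 -0.05  2.14  1.02  0.12 -2.74]
stand -120 -45 29.5 0.0 13.1 0.0 [ 0.23  0.65 -0.74  2.11 -1.32  0.12  0.51]
stand -120 -30 0.0 0.19 0.0 0.19 [ 0.19  0.67 -0.96  2.09  1.16  0.31 -2.11]
stand -90 -45 0.0 0.27 0.0 0.44 [ 0.34  0.82 -0.83  1.96 -0.51  0.39  0.22]
stand -90 -30 0.0 0.35 0.0 0.55 [ 0.12  0.67 -0.7   1.9  -0.14  0.47 -0.3 ]
stand -60 -45 0.0 0.57 0.0 0.62 [ 0.19  0.89 -0.7   1.64 -0.31  0.93  0.39]
stand -60 -30 0.0 0.62 0.0 0.63 [ 0.06  0.76 -0.65  1.68 -0.12  0.86  0.16]
stand 60 -45 187.0 0.0 189.0 0.0 [-1.24  1.29  1.32  1.84 -0.96  1.3  -2.74]
stand 60 -30 161.1 0.0 186.7 0.0 [-1.26  1.2   1.32  1.97 -1.17  1.19 -2.74]
stand 90 -45 109.3 0.0 117.2 0.0 [-1.42  1.28  1.32  1.75 -0.77  1.13 -2.74]
stand 90 -30 83.8 0.0 106.2 0.0 [-1.39  1.19  1.32  1.79 -0.91  1.14 -2.74]
cradle -101 60 0.0 0.71 0.0 0.62 [-0.64  0.89  0.12  1.86  0.65  1.29 -1.21]
cradle -101 
[... 935 characters left out ...]
 0.02 [ 0.45  0.86 -0.65  2.45  2.02  1.5  -1.39]
coaster 0 45 0.0 0.19 0.0 0.13 [ 1.25  0.71 -0.67  2.38  3.48  0.42 -1.09]
coaster 0 60 0.0 0.13 0.0 0.03 [ 1.45  0.96 -0.78  2.44  3.59  0.7  -0.88]
coaster 60 45 0.0 0.48 0.0 0.5 [ 0.94  0.79 -0.13  1.77 -0.78  1.03 -2.26]
coaster 60 60 0.0 0.51 0.0 0.53 [ 1.16  0.94 -0.34  1.7  -0.75  1.14 -2.23]
coaster 100 45 0.0 0.51 0.0 0.32 [ 0.69  0.93  0.04  1.41 -0.49  1.49 -2.02]
coaster 100 60 0.0 0.31 0.0 0.11 [ 0.84  1.08 -0.15  1.25 -0.46  1.69 -2.1 ]
coaster 150 45 0.0 0.29 0.0 0.04 [ 0.42  1.01  0.09  1.21 -0.1   1.71 -1.57]
coaster 150 60 3.0 0.0 51.5 0.0 [ 0.42  1.18  0.11  1.01 -0.12  2.   -1.56]
real	0m52.900s
user	0m53.379s
sys	0m0.145s
```

Run:
```python
from ik import *
np.set_printoptions(precision=4,suppress=True)
A=now()
im=vision.get_image("wrist"); im["cam_to_world"]=A@im["tool_from_camera"]
g=cv2.cvtColor(im["color"],cv2.COLOR_BGR2GRAY)
for u in (221,250,279): print(ray(im,u,156,.115))
for v in (131,181): print(ray(im,250,v,.115))
B=grasp(-95,-38,[.527,.324,.095],.12); print(B[:3,3]); rows(A,B,10)
```

```text
[0.5058 0.3376 0.115 ]
[0.5282 0.3236 0.115 ]
[0.5505 0.3096 0.115 ]
[0.5427 0.3476 0.115 ]
[0.5148 0.3014 0.115 ]
[0.5216 0.2621 0.1746]
10 x [2.1, 3.2, 5.7, 1.7, -0.5, -2.1] miss mm [-0.4 -0.   0.1]
```

drive_tool(plan=[[2.1,3.2,5.7,1.7,-0.5,-2.1],[2.1,3.2,5.7,1.7,-0.5,-2.1],[2.1,3.2,5.7,1.7,-0.5,-2.1],[2.1,3.2,5.7,1.7,-0.5,-2.1],[2.1,3.2,5.7,1.7,-0.5,-2.1],[2.1,3.2,5.7,1.7,-0.5,-2.1],[2.1,3.2,5.7,1.7,-0.5,-2.1],[2.1,3.2,5.7,1.7,-0.5,-2.1],[2.1,3.2,5.7,1.7,-0.5,-2.1],[2.1,3.2,5.7,1.7,-0.5,-2.1]])

```text
time: 11.9
position: [0.5218, 0.262, 0.1745]
orientation: [[0.06, 0.997, 0.05], [0.783, -0.078, 0.617], [0.619, 0.002, -0.786]]
ft_force: [-0.3, -0.8, -0.1]
grip_width: 0.99
grasp_force: 0.0
```

Run:
```python
from ik import *
np.set_printoptions(precision=3,suppress=True)
A=now(); print(state()["joints"],A)
q=state()["joints"]; print("model err",cols(q)@P-A[:3,3])
rows(A,grasp(-95,-38,[.5275,.324,.095],0),8)
```

```text
[ 0.515  0.591 -0.955  1.959 -0.27   0.565 -0.153] [[ 0.06   0.997  0.05   0.522]
 [ 0.783 -0.078  0.617  0.262]
 [ 0.619  0.002 -0.786  0.175]
 [ 0.     0.     0.     1.   ]]
model err [ 0.     0.001 -0.003]
8 x [-0.0, 0.1, 15.0, -0.0, -0.0, 0.1] miss mm [0.  0.3 0.2]
```

Joint margins are comfortable now, so I'll advance straight along the fingers and close.

drive_tool(plan=[[0,0,15,0,0,0],[0,0,20,0,0,0],[0,0,20,0,0,0],[0,0,20,0,0,0],[0,0,20,0,0,0],[0,0,15,0,0,0],[0,1,10,0,0,0],[0,0,0,0,0,0]])

```text
time: 12.7
position: [0.5278, 0.3371, 0.0802]
orientation: [[0.06, 0.997, 0.049], [0.782, -0.077, 0.618], [0.62, 0.001, -0.784]]
ft_force: [-0.4, 0.5, -0.6]
grip_width: 0.991
grasp_force: 0.0
```

drive_tool(plan=[[0,0,0,0,0,0],[0,0,0,0,0,0],[0,0,0,0,0,0],[0,0,0,0,0,0],[0,0,0,0,0,0],[0,0,0,0,0,0],[0,0,0,0,0,0],[0,0,0,0,0,0]], fingers=40, grip_force=35)

```text
time: 13.5
position: [0.5281, 0.3364, 0.0811]
orientation: [[0.06, 0.997, 0.05], [0.782, -0.078, 0.619], [0.621, 0.002, -0.784]]
ft_force: [-2.0, -2.2, 4.5]
grip_width: 0.582
grasp_force: 35.0
```

drive_tool(plan=[[6,0,-8,0,0,0],[12,0,-16,0,0,0],[18,0,-23,0,0,0],[18,0,-23,0,0,0],[18,0,-23,0,0,0],[12,0,-15,0,0,0],[0,0,0,0,0,0]])

```text
time: 14.2
position: [0.5287, 0.3362, 0.2211]
orientation: [[0.057, 0.997, 0.054], [0.781, -0.078, 0.619], [0.621, 0.007, -0.783]]
ft_force: [0.1, 0.4, -1.7]
grip_width: 0.584
grasp_force: 35.0
```

Run:
```python
from ik import *
np.set_printoptions(precision=3,suppress=True)
A=now(); print(state()["joints"],A[:3,3],state()["grasp_force"])
yaw=-101; d=np.array([c(yaw),s_(yaw),0])
B=grasp(yaw,51.7,np.array([.475,-.030,.058])-d*.0235+[0,0,.09]); print(B)
M=A.copy(); n=24; L=logm(np.linalg.inv(A)@B).real
q=np.array(state()["joints"])
for k in range(0,25,6):
    N=A@expm(L*k/n); q,e,m=solve(N,q,1); print(k,N[:3,3],round(e*1000,1),q)
rows(A,B,24)
```

```text
[ 0.355  0.525 -0.919  1.88  -0.299  0.592 -0.273] [0.529 0.336 0.221] 34.99981271568686
[[ 0.118  0.982 -0.15   0.477]
 [ 0.608 -0.191 -0.77  -0.022]
 [-0.785  0.    -0.62   0.136]
 [ 0.     0.     0.     1.   ]]
0 [0.529 0.336 0.221] 0.0 [ 0.267  0.473 -0.775  1.884 -0.456  0.622 -0.135]
6 [0.522 0.267 0.146] 0.0 [ 0.014  0.468 -0.574  1.853  0.017  0.739 -0.607]
12 [0.51  0.174 0.104] 0.0 [-0.18   0.511 -0.423  1.836  0.343  0.954 -0.912]
18 [0.494 0.073 0.1  ] 0.0 [-0.384  0.572 -0.208  1.838  0.511  1.176 -1.046]
24 [ 0.477 -0.022  0.136] 0.0 [-0.611  0.658  0.087  1.859  0.598  1.351 -1.075]
24 x [-16.4, -0.1, 5.3, 0.1, -3.8, 0.3] miss mm [ 0.9 -0.8  4.1]
```

Run:
```python
from ik import *
np.set_printoptions(precision=3,suppress=True)
A=now()
yaw=-101; d=np.array([c(yaw),s_(yaw),0])
B=grasp(yaw,51.7,np.array([.475,-.030,.058])-d*.0235+[0,0,.16])
L=logm(np.linalg.inv(A)@B).real
for k in range(0,25,6): print((A@expm(L*k/24))[:3,3])
rows(A,B,24)
```

```text
[0.529 0.336 0.221]
[0.52  0.256 0.162]
[0.508 0.16  0.139]
[0.492 0.062 0.154]
[ 0.477 -0.022  0.206]
24 x [-16.6, -0.2, 2.1, 0.1, -3.8, 0.3] miss mm [1.4 1.3 3.2]
```

drive_tool(plan=[[-16.6,-0.2,2.1,0.1,-3.8,0.3],[-16.6,-0.2,2.1,0.1,-3.8,0.3],[-16.6,-0.2,2.1,0.1,-3.8,0.3],[-16.6,-0.2,2.1,0.1,-3.8,0.3],[-16.6,-0.2,2.1,0.1,-3.8,0.3],[-16.6,-0.2,2.1,0.1,-3.8,0.3],[-16.6,-0.2,2.1,0.1,-3.8,0.3],[-16.6,-0.2,2.1,0.1,-3.8,0.3],[-16.6,-0.2,2.1,0.1,-3.8,0.3],[-16.6,-0.2,2.1,0.1,-3.8,0.3]])

```text
time: 15.2
position: [0.5102, 0.191, 0.1385]
orientation: [[0.12, 0.992, -0.032], [0.993, -0.12, 0.006], [0.002, -0.032, -0.999]]
ft_force: [0.4, 0.5, -1.1]
grip_width: 0.588
grasp_force: 35.0
```

drive_tool(plan=[[-16.6,-0.2,2.1,0.1,-3.8,0.3],[-16.6,-0.2,2.1,0.1,-3.8,0.3],[-16.6,-0.2,2.1,0.1,-3.8,0.3],[-16.6,-0.2,2.1,0.1,-3.8,0.3],[-16.6,-0.2,2.1,0.1,-3.8,0.3],[-16.6,-0.2,2.1,0.1,-3.8,0.3],[-16.6,-0.2,2.1,0.1,-3.8,0.3],[-16.6,-0.2,2.1,0.1,-3.8,0.3],[-16.6,-0.2,2.1,0.1,-3.8,0.3],[-16.6,-0.2,2.1,0.1,-3.8,0.3]])

```text
time: 16.2
position: [0.4859, 0.0312, 0.1665]
orientation: [[0.118, 0.984, -0.132], [0.78, -0.174, -0.601], [-0.615, -0.032, -0.788]]
ft_force: [-0.4, -0.2, -1.4]
grip_width: 0.586
grasp_force: 35.0
```

drive_tool(plan=[[-16.6,-0.2,2.1,0.1,-3.8,0.3],[-16.6,-0.2,2.1,0.1,-3.8,0.3],[-16.6,-0.2,2.1,0.1,-3.8,0.3],[-16.6,-0.2,2.1,0.1,-3.8,0.3],[0,0,0,0,0,0]])

```text
time: 16.7
position: [0.4764, -0.0215, 0.2057]
orientation: [[0.098, 0.981, -0.168], [0.592, -0.193, -0.783], [-0.8, -0.023, -0.599]]
ft_force: [-0.5, -0.3, -1.9]
grip_width: 0.584
grasp_force: 35.0
```

Run:
```python
from ik import *
np.set_printoptions(precision=3,suppress=True)
A=now(); print(state()["joints"],A[:3,3],state()["grasp_force"],state()["time"])
yaw=-101; d=np.array([c(yaw),s_(yaw),0])
B=grasp(yaw,51.7,np.array([.475,-.030,.058])-d*.0235+[0,0,.025])
rows(A,B,8)
t=vision.get_image("scene"); cv2.imwrite("pics/g.png",cv2.resize(t["color"][100:260,180:380],(800,640)[:2])[:600])
```

```text
[-0.438  0.588 -0.163  1.794  0.666  1.57  -1.082] [ 0.476 -0.021  0.206] 35.00165207893588 16.7
8 x [13.3, 0.2, 10.2, -0.1, 0.2, 0.1] miss mm [-0.5  0.2  0.4]
```

View pics/g.png

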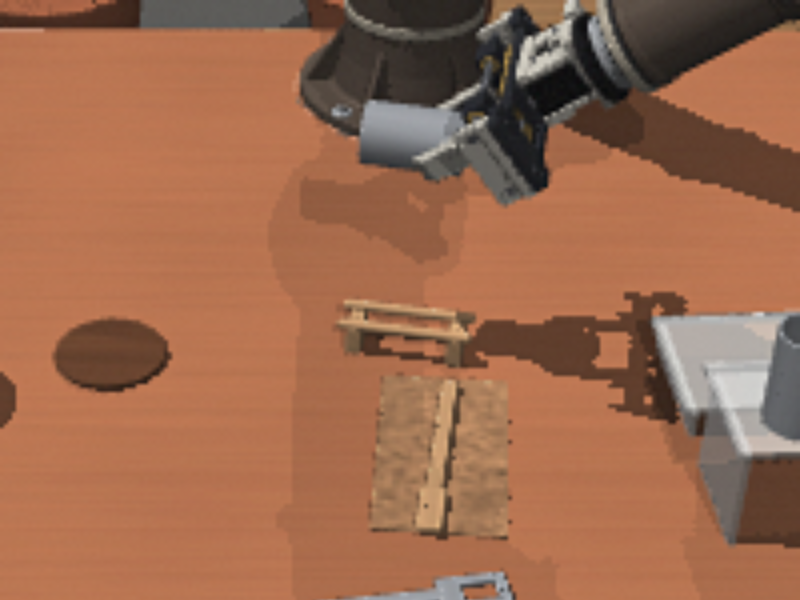

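The tumbler is held level above the cradle. The bare rails run from (345,303) to (470,317) and from (342,325) to (466,337), and I'll check the cradle pose from those.

Run:
```python
from ik import *
np.set_printoptions(precision=4,suppress=True)
im=vision.get_image("scene")
q=[ray(im,180+(x+.5)/4-.5,100+(y+.5)/4-.5,.033)[:2] for x,y in [(345,303),(470,317),(342,325),(466,337)]]
d=q[0]-q[1]+q[2]-q[3]; print(np.mean(q,0),np.degrees(np.arctan2(d[1],d[0])),np.linalg.norm(d)/2)
```

```text
[ 0.4811 -0.0247] -99.86703064704221 0.11124683372564395
```

drive_tool(plan=[[10,0,8,0,0,0],[16,0,12,0,0,0],[16,0,12,0,0,0],[16,0,12,0,0,0],[16,0,12,0,0,0],[16,0,12,-0.5,0.8,0.5],[11,1,9,-0.5,0.8,0.5],[6,0,5,0,0,0],[0,0,0,0,0,0]])

```text
time: 17.7
position: [0.4748, -0.0219, 0.0705]
orientation: [[0.12, 0.982, -0.148], [0.611, -0.191, -0.768], [-0.783, 0.002, -0.623]]
ft_force: [0.1, -0.2, -1.4]
grip_width: 0.587
grasp_force: 35.0
```

Run:
```python
from ik import *
np.set_printoptions(precision=3,suppress=True)
A=now(); print(A,state()["ft_force"])
yaw=-101; d=np.array([c(yaw),s_(yaw),0])
B=grasp(yaw,51.7,np.array([.475,-.030,.058])-d*.0235+[0,0,.0]); print(B)
rows(A,B,4)
```

```text
[[ 0.12   0.982 -0.148  0.475]
 [ 0.611 -0.191 -0.768 -0.022]
 [-0.783  0.002 -0.623  0.071]
 [ 0.     0.     0.     1.   ]] [ 0.074 -0.196 -1.372]
[[ 0.118  0.982 -0.15   0.477]
 [ 0.608 -0.191 -0.77  -0.022]
 [-0.785  0.    -0.62   0.046]
 [ 0.     0.     0.     1.   ]]
4 x [4.9, 0.4, 3.6, 0.0, -0.1, -0.0] miss mm [-0.   0.2  0. ]
```

drive_tool(plan=[[5,2,4,0,0,0],[5,1,4,0,0,0],[4,0,3,0,0,0],[2,0,1.6,0,0,0],[0,0,0,0,0,0]])

```text
time: 18.2
position: [0.4783, -0.0221, 0.0511]
orientation: [[0.121, 0.982, -0.147], [0.611, -0.19, -0.768], [-0.782, 0.003, -0.623]]
ft_force: [-0.2, -0.1, -1.2]
grip_width: 0.586
grasp_force: 35.0
```

drive_tool(plan=[[1,0,0.8,0,0,0],[1,0,0.8,0,0,0],[0,0,0,0,0,0]])

```text
time: 18.5
position: [0.4785, -0.0221, 0.0488]
orientation: [[0.122, 0.982, -0.146], [0.612, -0.19, -0.768], [-0.782, 0.004, -0.624]]
ft_force: [0.0, 1.6, -1.3]
grip_width: 0.581
grasp_force: 35.0
```

drive_tool(plan=[[0.8,0,0.6,0,0,0],[0.8,0,0.6,0,0,0],[0,0,0,0,0,0]])

```text
time: 18.8
position: [0.4785, -0.022, 0.0479]
orientation: [[0.122, 0.982, -0.146], [0.61, -0.191, -0.769], [-0.783, 0.005, -0.623]]
ft_force: [-1.5, 4.5, 8.3]
grip_width: 0.584
grasp_force: 35.0
```

drive_tool(plan=[[0.6,0,0.5,0,0,0],[0,0,0,0,0,0]])

```text
time: 19.0
position: [0.4786, -0.022, 0.0479]
orientation: [[0.122, 0.982, -0.146], [0.61, -0.191, -0.769], [-0.783, 0.005, -0.622]]
ft_force: [-2.1, 4.8, 14.9]
grip_width: 0.591
grasp_force: 35.0
```

drive_tool(plan=[[-0.4,0,-0.3,0,0,0],[0,0,0,0,0,0],[0,0,0,0,0,0],[0,0,0,0,0,0],[0,0,0,0,0,0],[0,0,0,0,0,0],[0,0,0,0,0,0],[0,0,0,0,0,0]], fingers=91)

```text
time: 19.8
position: [0.4785, -0.0221, 0.0466]
orientation: [[0.122, 0.982, -0.147], [0.612, -0.191, -0.768], [-0.782, 0.004, -0.624]]
ft_force: [1.3, 0.1, -0.1]
grip_width: 0.99
grasp_force: 0.0
```

drive_tool(plan=[[0,0,-8,0,0,0],[0,0,-20,0,0,0],[0,0,-30,0,0,0],[0,0,-40,0,0,0],[0,0,-40,0,0,0],[0,0,0,0,0,0]])

```text
time: 20.4
position: [0.5003, 0.09, 0.1347]
orientation: [[0.122, 0.983, -0.14], [0.617, -0.186, -0.764], [-0.777, 0.007, -0.629]]
ft_force: [-0.0, -0.8, -0.2]
grip_width: 0.992
grasp_force: 0.0
```

Run:
```python
from ik import *
np.set_printoptions(precision=3,suppress=True)
A=now(); print(A,state()["joints"],state()["time"])
im=vision.get_image("wrist"); im["cam_to_world"]=A@im["tool_from_camera"]
t=vision.get_image("scene"); tt=vision.get_image("top")
cv2.imwrite("pics/i_w.png",im["color"])
for n,i in(("w",im),("s",t),("t",tt)):
    for r in recognise("tumbler",i)[:2]: print(n,r["conf"],w(r["point"],i))
cv2.imwrite("pics/i.png",np.hstack([cv2.resize(im["color"],(400,300)),cv2.resize(t["color"][150:210,240:320],(400,300))]))
```

```text
[[ 0.122  0.983 -0.14   0.5  ]
 [ 0.617 -0.186 -0.764  0.09 ]
 [-0.777  0.007 -0.629  0.135]
 [ 0.     0.     0.     1.   ]] [-0.551  0.75  -0.192  1.65   0.614  1.569 -1.206] 20.4
w 0.89 [0.479 0.013 0.066]
s 0.79 [ 0.496 -0.028  0.073]
t 0.64 [ 0.478 -0.032  0.08 ]
```

View pics/i.png

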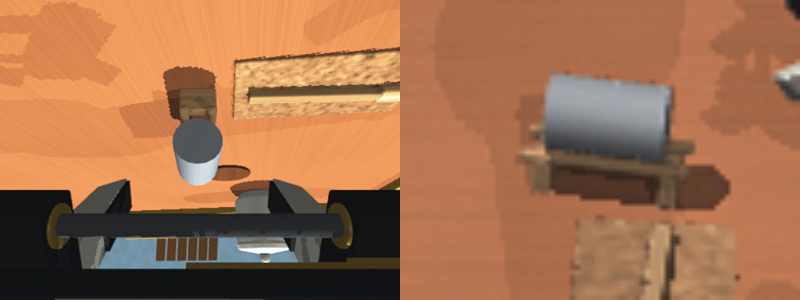

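The scene crop shows the tumbler lying along the cradle with its mouth towards −y, and the wrist view agrees. Now I'll go over the top for the second grasp.

Run:
```python
from ik import *
np.set_printoptions(precision=3,suppress=True)
A=now(); yaw=-101; d=np.array([c(yaw),s_(yaw),0]); g=np.array([.477,-.031,.058])+d*.0125
B=T(tool(yaw,5),[.477,-.02,.23]); C=grasp(yaw,-45,g,.13)
q=np.array(state()["joints"])
for X,Y in((A,B),(B,C)):
    L=logm(np.linalg.inv(X)@Y).real
    for k in(0,.33,.67,1):
        N=X@expm(L*k); q,e,m=solve(N,q,1); print(N[:3,3],round(e*1000,1),q)
M=rows(A,B,10); rows(M,C,10)
```

```text
[0.498 0.083 0.132] 0.0 [-0.71   0.739  0.066  1.674  0.512  1.483 -1.09 ]
[0.493 0.058 0.174] 0.0 [-0.539  0.515 -0.03   1.776  0.47   1.345 -0.985]
[0.486 0.022 0.208] 0.0 [-0.167  0.333 -0.277  1.849  0.4    1.218 -0.818]
[ 0.477 -0.02   0.23 ] 0.0 [ 0.266  0.232 -0.477  1.887  0.21   1.091 -0.496]
[ 0.477 -0.02   0.23 ] 0.0 [ 0.266  0.232 -0.477  1.887  0.21   1.091 -0.496]
[ 0.47  -0.062  0.21 ] 0.0 [ 0.639  0.261 -0.561  1.935 -0.076  0.966 -0.054]
[ 0.464 -0.097  0.177] 0.0 [ 0.959  0.425 -0.656  1.939 -0.292  0.954  0.327]
[ 0.46  -0.12   0.136] 0.0 [ 1.151  0.674 -0.714  1.898 -0.382  1.003  0.561]
10 x [-14.4, -0.1, -3.2, 0.0, 4.7, -0.0] miss mm [-0.2 -0.3 -0. ]
10 x [-12.9, 0.2, 6.0, 0.0, 5.0, 0.0] miss mm [ 0.1  0.5 -0.4]
```

drive_tool(plan=[[-14.4,-0.1,-3.2,0,4.7,0],[-14.4,-0.1,-3.2,0,4.7,0],[-14.4,-0.1,-3.2,0,4.7,0],[-14.4,-0.1,-3.2,0,4.7,0],[-14.4,-0.1,-3.2,0,4.7,0],[-14.4,-0.1,-3.2,0,4.7,0],[-14.4,-0.1,-3.2,0,4.7,0],[-14.4,-0.1,-3.2,0,4.7,0],[-14.4,-0.1,-3.2,0,4.7,0],[-14.4,-0.1,-3.2,0,4.7,0]])

```text
time: 21.7
position: [0.4768, -0.0205, 0.2303]
orientation: [[0.191, 0.981, -0.01], [0.979, -0.191, -0.074], [-0.074, 0.005, -0.997]]
ft_force: [-0.1, 0.0, 0.0]
grip_width: 0.99
grasp_force: 0.0
```

drive_tool(plan=[[-12.9,0.2,6,0,5,0],[-12.9,0.2,6,0,5,0],[-12.9,0.2,6,0,5,0],[-12.9,0.2,6,0,5,0],[-12.9,0.2,6,0,5,0],[-12.9,0.2,6,0,5,0],[-12.9,0.2,6,0,5,0],[-12.9,0.2,6,0,5,0],[-12.9,0.2,6,0,5,0],[-12.9,0.2,6,0,5,0]])

```text
time: 22.7
position: [0.4598, -0.1198, 0.1354]
orientation: [[0.132, 0.981, 0.141], [0.685, -0.193, 0.702], [0.716, 0.004, -0.698]]
ft_force: [0.1, -0.4, -0.4]
grip_width: 0.992
grasp_force: 0.0
```

Run:
```python
from ik import *
np.set_printoptions(precision=3,suppress=True)
im=vision.get_image("wrist"); A=now(); print(A,state()["joints"],state()["time"])
yaw=-101; d=np.array([c(yaw),s_(yaw),0]); g=np.array([.477,-.031,.058])+d*.0125
im["cam_to_world"]=A@im["tool_from_camera"]
cv2.imwrite("pics/j.png",im["color"])
for r in recognise("tumbler",im)[:2]: print(r["conf"],w(r["point"],im))
for r in regions_of("tumbler",im)[:1]:
    v,u=np.where(r["mask"]); print(u.min(),u.max(),v.min(),v.max()) 
    # lateral centre of the top silhouette vs prediction
    Mi=np.linalg.inv(im["cam_to_world"])
    for o in (-.0425,0,.0425):
        p=Mi@np.append(np.array([.477,-.031,.058])+d*o,1); vv=im["fy"]*p[1]/p[2]+im["cy"]
        uu=u[abs(v-vv)<2]; print(o,"pred",im["fx"]*p[0]/p[2]+im["cx"],vv,"seen",uu.min() if len(uu) else 0,uu.max() if len(uu) else 0)
rows(A,grasp(yaw,-45,g,0),8)
```

```text
[[ 0.139  0.98   0.141  0.458]
 [ 0.68  -0.198  0.706 -0.123]
 [ 0.72  -0.002 -0.694  0.131]
 [ 0.     0.     0.     1.   ]] [ 0.902  0.613 -0.336  1.916 -0.617  1.083  0.811] 22.75
0.6 [ 0.469 -0.044  0.079]
219 286 118 235
-0.0425 pred 256.2038514797613 133.60185598380806 seen 224 281
0 pred 256.6030832861329 172.94441231865247 seen 222 284
0.0425 pred 257.06605226651186 218.56798965178587 seen 219 286
8 x [0.6, 0.1, 16.0, 0.0, -0.1, -0.0] miss mm [-0.1  0.4  0.4]
```

View pics/j.png

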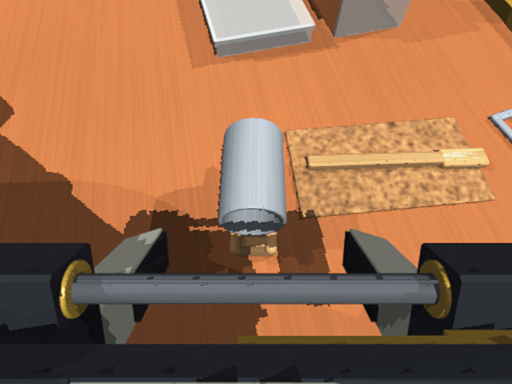

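The tumbler is centred between the fingers at about column 253, with its mouth at (252,222) facing the gripper. I'll advance and grip.

drive_tool(plan=[[0.6,0,15,0,0,0],[0.6,-1,20,0,-0.4,0],[0.6,-0.5,20,0,-0.4,0],[0.6,0,20,0,0,0],[0.6,0,20,0,0,0],[0.6,0,18,0,0,0],[0.6,0,10,0,0,0],[0.6,0,5,0,0,0],[0,0,0,0,0,0]])

```text
time: 23.75
position: [0.4773, -0.0255, 0.0496]
orientation: [[0.131, 0.982, 0.136], [0.698, -0.189, 0.691], [0.704, 0.004, -0.71]]
ft_force: [0.0, -0.0, -0.4]
grip_width: 0.995
grasp_force: 0.0
```

drive_tool(plan=[[0,0,0,0,0,0],[0,0,0,0,0,0],[0,0,0,0,0,0],[0,0,0,0,0,0],[0,0,0,0,0,0],[0,0,0,0,0,0],[0,0,0,0,0,0],[0,0,0,0,0,0]], fingers=40, grip_force=35)

```text
time: 24.55
position: [0.4765, -0.0259, 0.0491]
orientation: [[0.133, 0.982, 0.136], [0.697, -0.19, 0.691], [0.705, 0.003, -0.709]]
ft_force: [-5.2, -2.0, 6.2]
grip_width: 0.581
grasp_force: 35.0
```

Run:
```python
from ik import *
np.set_printoptions(precision=3,suppress=True)
A=now(); z=A[:3,2]; g=A[:3,3]-.019*z; print(A,g,"tilt",np.degrees(np.arccos(-z[2])),"yaw",np.degrees(np.arctan2(-z[1],-z[0])))
# coaster circle fits, both cameras
for n in("top","scene"):
    im=vision.get_image(n)
    for r in regions_of("coaster",im)[:2]:
        k=max(cv2.findContours(r["mask"].astype(np.uint8),0,1)[0],key=cv2.contourArea)[:,0,:]
        (u,v),ax_,_=cv2.fitEllipse(k); print(n,r["conf"],ray(im,u,v,.005),ax_)
```

```text
[[ 0.133  0.982  0.136  0.477]
 [ 0.697 -0.19   0.691 -0.026]
 [ 0.705  0.003 -0.709  0.049]
 [ 0.     0.     0.     1.   ]] [ 0.474 -0.039  0.063] tilt 44.80635378231392 yaw -101.11833515047483
top 0.55 [ 0.51  -0.288  0.005] (19.989425659179688, 31.488109588623047)
scene 0.87 [ 0.494 -0.287  0.005] (16.44721221923828, 27.870248794555664)
```

drive_tool(plan=[[6,0,-6,0,0,0],[12,0,-12,0,0,0],[18,0,-18,0,0,0],[18,0,-18,0,0,0],[18,0,-18,0,0,0],[10,0,-10,0,0,0],[0,0,0,0,0,0]])

```text
time: 25.45
position: [0.478, -0.026, 0.1665]
orientation: [[0.13, 0.982, 0.139], [0.699, -0.191, 0.689], [0.703, 0.008, -0.711]]
ft_force: [0.2, -0.1, -1.3]
grip_width: 0.579
grasp_force: 35.0
```

Run:
```python
from ik import *
np.set_printoptions(precision=3,suppress=True)
im=vision.get_image("top")
k=[r for r in regions_of("coaster",im)]
for r in k[:2]:
    v,u=np.where(r["mask"]); print(r["conf"],u.min(),u.max(),v.min(),v.max())
A=now(); q=np.array(state()["joints"]); print(A[:3,3],q,state()["time"])
yaw=-101; d=np.array([c(yaw),s_(yaw),0])
B=grasp(yaw,45.2,np.array([.492,-.289,.057])-d*.004+[0,0,.1])
L=logm(np.linalg.inv(A)@B).real
for k in(0,.25,.5,.75,1):
    N=A@expm(L*k); q,e,m=solve(N,q,1); print(N[:3,3],round(e*1000,1),q)
rows(A,B,20)
```

```text
0.93 309 340 222 243
[ 0.477 -0.026  0.164] [ 0.785  0.504 -0.408  2.004 -0.699  0.986  0.706] 25.55
[ 0.477 -0.026  0.164] 0.0 [ 1.039  0.581 -0.761  1.991 -0.497  0.899  0.501]
[ 0.482 -0.085  0.119] 0.0 [ 0.829  0.486 -0.635  1.976 -0.151  0.789  0.167]
[ 0.484 -0.158  0.099] 0.0 [ 0.569  0.447 -0.476  1.969  0.289  0.789 -0.264]
[ 0.487 -0.232  0.108] 0.0 [ 0.368  0.478 -0.389  1.964  0.72   0.948 -0.674]
[ 0.49  -0.298  0.144] 0.0 [ 0.207  0.555 -0.31   1.953  1.011  1.206 -0.93 ]
20 x [-14.7, 3.2, 0.6, 0.0, -4.5, 0.0] miss mm [-0.9  0.9  1.1]
```

drive_tool(plan=[[-14.7,3.2,0.6,0,-4.5,0],[-14.7,3.2,0.6,0,-4.5,0],[-14.7,3.2,0.6,0,-4.5,0],[-14.7,3.2,0.6,0,-4.5,0],[-14.7,3.2,0.6,0,-4.5,0],[-14.7,3.2,0.6,0,-4.5,0],[-14.7,3.2,0.6,0,-4.5,0],[-14.7,3.2,0.6,0,-4.5,0],[-14.7,3.2,0.6,0,-4.5,0],[-14.7,3.2,0.6,0,-4.5,0]])

```text
time: 26.55
position: [0.4833, -0.1576, 0.0987]
orientation: [[0.19, 0.982, 0.0], [0.982, -0.19, -0.007], [-0.007, 0.001, -1.0]]
ft_force: [-0.5, -0.0, -0.6]
grip_width: 0.578
grasp_force: 35.0
```

drive_tool(plan=[[-14.7,3.2,0.6,0,-4.5,0],[-14.7,3.2,0.6,0,-4.5,0],[-14.7,3.2,0.6,0,-4.5,0],[-14.7,3.2,0.6,0,-4.5,0],[-14.7,3.2,0.6,0,-4.5,0],[-14.7,3.2,0.6,0,-4.5,0],[-14.7,3.2,0.6,0,-4.5,0],[-14.7,3.2,0.6,0,-4.5,0],[-14.7,3.2,0.6,0,-4.5,0],[-14.7,3.2,0.6,0,-4.5,0]])

```text
time: 27.55
position: [0.489, -0.2971, 0.144]
orientation: [[0.134, 0.982, -0.134], [0.689, -0.189, -0.699], [-0.712, 0.001, -0.702]]
ft_force: [0.1, -0.9, -1.4]
grip_width: 0.582
grasp_force: 35.0
```

drive_tool(plan=[[0,0,0,0,0,0],[0,0,0,0,0,0]])

```text
time: 27.75
position: [0.489, -0.2964, 0.1436]
orientation: [[0.135, 0.982, -0.134], [0.693, -0.19, -0.696], [-0.709, 0.001, -0.705]]
ft_force: [-0.3, 0.5, -1.0]
grip_width: 0.579
grasp_force: 35.0
```

Run:
```python
from ik import *
np.set_printoptions(precision=3,suppress=True)
A=now(); q=np.array(state()["joints"]); print(A,q,state()["time"],state()["grasp_force"])
yaw=-101; d=np.array([c(yaw),s_(yaw),0])
rows(A,grasp(yaw,45.2,np.array([.492,-.289,.057])-d*.004+[0,0,.02]),6)
im=vision.get_image("scene"); t=vision.get_image("top")
for i in(im,t):
    for n in("coaster","tumbler"):
        for r in recognise(n,i)[:1]: print(n,r["conf"],w(r["point"],i))
cv2.imwrite("pics/k.png",np.hstack([cv2.resize(im["color"][110:230,160:260],(400,480)),cv2.resize(t["color"][180:300,260:360],(400,480))]))
```

```text
[[ 0.135  0.982 -0.134  0.489]
 [ 0.693 -0.19  -0.696 -0.296]
 [-0.709  0.001 -0.705  0.144]
 [ 0.     0.     0.     1.   ]] [-0.307  0.562  0.389  2.     0.757  0.909 -0.718] 27.75 34.968596077524126
6 x [9.3, 0.2, 9.6, 0.0, -0.0, -0.0] miss mm [-0.2  0.2 -0.2]
coaster 0.72 [ 0.496 -0.292  0.005]
tumbler 0.5 [ 0.514 -0.292  0.137]
coaster 0.54 [ 0.478 -0.288  0.008]
tumbler 0.81 [ 0.493 -0.298  0.124]
```

View pics/k.png

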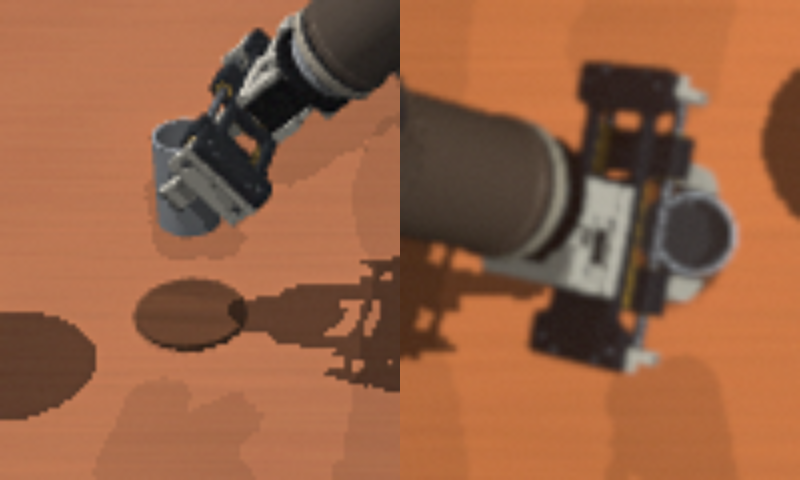

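The tumbler is mouth up. In the top crop its rim is centred at (700,232), and in the scene crop the coaster is centred at (190,313). I'll check the offset between them.

Run:
```python
from ik import *
t=vision.get_image("top"); s=vision.get_image("scene")
print("rim",ray(t,260+300.5/4-.5,180+232.5/4-.5,.191),"coaster scene",ray(s,160+190.5/4-.5,110+313.5/4-.5,.006),"coaster top 1st",ray(t,324.5,238.5,.005))
A=now();print("grip",A[:3,3]-.019*A[:3,2])
```

```text
rim [ 0.49189069 -0.28983027  0.191     ] coaster scene [ 0.49436126 -0.28693973  0.006     ] coaster top 1st [ 0.49052454 -0.29088826  0.005     ]
grip [ 0.4917834  -0.28406842  0.15856429]
```

drive_tool(plan=[[6,0,6,0,0,0],[12,0,12,0,0,0],[14,0,14,0,0,0],[12,0,12,0,0,0],[8,1,8,0,0,0],[4,0,4,0,0,0],[0,0,0,0,0,0]])

```text
time: 28.85
position: [0.4905, -0.2977, 0.0653]
orientation: [[0.136, 0.982, -0.133], [0.691, -0.19, -0.697], [-0.71, 0.003, -0.704]]
ft_force: [0.5, 0.5, -1.6]
grip_width: 0.58
grasp_force: 35.0
```

drive_tool(plan=[[4,0,4,0,0,0],[3,0,3,0,0,0],[2,0,2,0,0,0],[1,0,1,0,0,0],[0,0,0,0,0,0]])

```text
time: 29.35
position: [0.4906, -0.2978, 0.0517]
orientation: [[0.137, 0.982, -0.133], [0.691, -0.191, -0.697], [-0.71, 0.004, -0.704]]
ft_force: [0.5, 0.2, -0.3]
grip_width: 0.58
grasp_force: 35.0
```

drive_tool(plan=[[0.7,0,0.7,0,0,0],[0.7,0,0.7,0,0,0],[0.7,0,0.7,0,0,0],[0,0,0,0,0,0]])

```text
time: 29.75
position: [0.4907, -0.2978, 0.0487]
orientation: [[0.137, 0.982, -0.133], [0.691, -0.19, -0.697], [-0.71, 0.004, -0.704]]
ft_force: [-0.6, -1.3, -1.1]
grip_width: 0.582
grasp_force: 35.0
```

drive_tool(plan=[[0.7,0,0.7,0,0,0],[0.7,0,0.7,0,0,0],[0,0,0,0,0,0]])

```text
time: 30.05
position: [0.4907, -0.2977, 0.0466]
orientation: [[0.137, 0.982, -0.133], [0.691, -0.19, -0.697], [-0.71, 0.004, -0.704]]
ft_force: [0.2, 0.1, -1.6]
grip_width: 0.582
grasp_force: 35.0
```

drive_tool(plan=[[0.7,0,0.7,0,0,0],[0,0,0,0,0,0]])

```text
time: 30.25
position: [0.4907, -0.2978, 0.0457]
orientation: [[0.137, 0.982, -0.133], [0.691, -0.19, -0.697], [-0.71, 0.004, -0.704]]
ft_force: [-0.2, 0.6, -1.7]
grip_width: 0.584
grasp_force: 35.0
```

drive_tool(plan=[[0.7,0,0.7,0,0,0],[0,0,0,0,0,0]])

```text
time: 30.45
position: [0.4908, -0.2979, 0.0449]
orientation: [[0.137, 0.982, -0.133], [0.691, -0.19, -0.698], [-0.71, 0.004, -0.704]]
ft_force: [0.7, 0.4, -0.5]
grip_width: 0.581
grasp_force: 35.0
```

Grip point is at z = 0.058 and contact is expected at about 0.057.

drive_tool(plan=[[0.7,0,0.7,0,0,0],[0,0,0,0,0,0]])

```text
time: 30.65
position: [0.4908, -0.2981, 0.0447]
orientation: [[0.137, 0.982, -0.133], [0.69, -0.191, -0.698], [-0.711, 0.004, -0.703]]
ft_force: [-1.1, 4.7, 9.2]
grip_width: 0.576
grasp_force: 35.0
```

drive_tool(plan=[[0.5,0,0.5,0,0,0],[0,0,0,0,0,0]])

```text
time: 30.85
position: [0.4909, -0.2982, 0.0447]
orientation: [[0.137, 0.982, -0.133], [0.689, -0.191, -0.699], [-0.711, 0.004, -0.703]]
ft_force: [-2.0, 7.0, 16.1]
grip_width: 0.582
grasp_force: 35.0
```

drive_tool(plan=[[0.5,0,0.5,0,0,0],[0,0,0,0,0,0]])

```text
time: 31.05
position: [0.4909, -0.2983, 0.0446]
orientation: [[0.137, 0.982, -0.133], [0.689, -0.191, -0.7], [-0.712, 0.005, -0.702]]
ft_force: [-2.9, 10.1, 24.3]
grip_width: 0.579
grasp_force: 35.0
```

Firm contact. I'll ease off to a light load, release and back away.

drive_tool(plan=[[-0.7,0,-0.7,0,0,0],[0,0,0,0,0,0],[0,0,0,0,0,0]])

```text
time: 31.35
position: [0.4908, -0.2982, 0.0447]
orientation: [[0.137, 0.982, -0.133], [0.69, -0.191, -0.699], [-0.711, 0.004, -0.703]]
ft_force: [-1.0, 5.2, 13.5]
grip_width: 0.583
grasp_force: 35.0
```

drive_tool(plan=[[0,0,0,0,0,0],[0,0,0,0,0,0],[0,0,0,0,0,0],[0,0,0,0,0,0],[0,0,0,0,0,0],[0,0,0,0,0,0],[0,0,0,0,0,0],[0,0,0,0,0,0]], fingers=91)

```text
time: 32.15
position: [0.4907, -0.2978, 0.0434]
orientation: [[0.137, 0.982, -0.133], [0.691, -0.19, -0.697], [-0.71, 0.004, -0.704]]
ft_force: [-0.3, 0.7, 0.1]
grip_width: 0.992
grasp_force: 0.0
```

drive_tool(plan=[[0,0,-8,0,0,0],[0,0,-20,0,0,0],[0,0,-30,0,0,0],[0,0,-40,0,0,0],[0,0,-40,0,0,0],[0,0,0,0,0,0],[0,0,0,0,0,0]])

```text
time: 32.85
position: [0.5097, -0.2006, 0.1412]
orientation: [[0.137, 0.982, -0.13], [0.692, -0.189, -0.697], [-0.709, 0.005, -0.705]]
ft_force: [-1.1, -0.6, -0.4]
grip_width: 0.993
grasp_force: 0.0
```

Run:
```python
from ik import *
np.set_printoptions(precision=3,suppress=True)
im=vision.get_image("scene"); t=vision.get_image("top"); print(state()["position"],state()["time"])
for i in(im,t):
    for n in("tumbler","stirrer"):
        for r in recognise(n,i)[:2]: print(n,r["conf"],w(r["point"],i))
cv2.imwrite("pics/l.png",np.hstack([cv2.resize(im["color"][140:220,160:320],(480,240)),cv2.resize(t["color"][140:300,200:360],(240,240))]))
```

```text
[ 0.508 -0.202  0.14 ] 32.95
tumbler 0.77 [ 0.515 -0.285  0.061]
stirrer 0.65 [ 0.515 -0.282  0.063]
stirrer 0.55 [ 0.662 -0.008  0.014]
tumbler 0.93 [ 0.495 -0.295  0.024]
stirrer 0.55 [ 0.683 -0.014  0.02 ]
```

View pics/l.png

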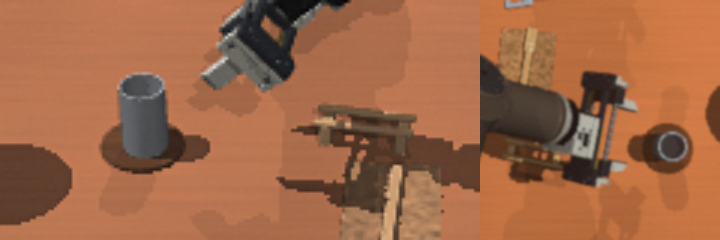

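The tumbler stands upright in the middle of the coaster at (143,115), the stirrer lies flat on the mat, and the gripper is clear of both. I'm handing the job in.

```bash
python3 -c "
from rig import arm
print(arm.finish_job())"
```

```text
the job is handed in; nothing more can be done
None
```

The job is handed in: the last pictures show the tumbler standing mouth up in the middle of the coaster and the stirrer flat on the mat, and I never touched the bystanders; the hand-in call returned no verdict.

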